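# Clip the tall heatsink onto the amplifier module

### The job

Pick up the tall finned heatsink whose foot has a lip on two sides, hold it over the black clip bracket in the middle of the amplifier module with one lip facing each spring hook, and push it straight down until both hooks click over the lips and it sits fully home and level. Then let go of it. Do not drop it, and leave the low heatsink and the loose glass tube standing where they are.

Things in the scene. Friction and masses are not known exactly. Their poses are not given: they have to be found in the camera images.
- heatsink_mid (a point): Centre of the tall aluminium heatsink, loose, standing fins up, 60 mm tall; origin 30 mm above its underside, z up. Six upright fins: stack 43 mm along x, 48 mm along y; grip it across x on the flat outer fins (43 mm, flush with the foot). Foot 6 mm thick, 43 mm (x) by 64 mm (y): 8 mm lips stick out at +y and -y. About 180 g. Half a turn about z is alike.
- bracket_seat (a point): Middle of the fixed bracket's seat, 25 mm above the desk, z up; the heatsink's underside rests here, lips to +y and -y. Sprung hooks at +y and -y, 20 mm wide, rise 41 mm above it: 83 mm apart at the flared top, 55 mm at the noses; they guide a foot up to 8 mm off. Push of 3 to 10 N over the last 20 mm. x sides free for fingers. Module 160 (x) by 150 mm (y), 17 mm high; corner parts 33 mm.
- low_sink_mid (a point): Centre of the low aluminium heatsink, a loose bystander: 50 mm along x, 36 mm along y, 30 mm tall, five thick fins, no lips; origin 15 mm above its underside. It does not fit the hooks.
- tube_mid (a point): Centre of the loose squat glass output tube, a bystander: 36 mm diameter, 65 mm tall, upright on its black base; origin 32 mm above its underside, z up. (A second tube in a black socket, a chrome knob and a stand of boards are fixed near the desk's far edge, beyond the work.)
There are look-alikes about, which are no part of the job. What is shaped like the part that bears heatsink_mid but blue is not meant. Of the things that look like the part that bears bracket_seat, take the one that is farthest from the robot's base at the start.

How it is judged:
On the way:
1. the tall heatsink is held upright over the bracket, its foot still above the hooks' catching slopes (underside at least 25 mm above the seat, centre within 20 mm sideways) (z of heatsink_mid in the frame of bracket_seat above 0.055 m and horizontal distance between heatsink_mid and bracket_seat below 0.02 m and angle between heatsink_mid's own z axis and vertical below 0.25 rad), for 0.1 s.
At the end, for the whole second after the job is handed in: The tall heatsink is home under both hooks and at rest: centre 27 to 33 mm above the seat point, level within 0.08 rad, within 11 mm sideways of the seat's centre (4 mm along the line from hook to hook, where the hooks centre it), lips facing the hooks within 10 degrees (z of heatsink_mid in the frame of bracket_seat between 0.027 and 0.033 m and horizontal distance between heatsink_mid and bracket_seat below 0.011 m and y of heatsink_mid in the frame of bracket_seat between -0.004 and 0.004 m and angle between heatsink_mid's own z axis and vertical below 0.08 rad and angle between the y axis of heatsink_mid and the y axis of bracket_seat, either way round below 0.17 rad and linear speed of heatsink below 0.02 m/s); the robot touches nothing.
It fails at once if the heatsink is dropped: falls freely faster than 0.35 m/s (contact force between anything else and heatsink below 0.02 N and linear speed of heatsink above 0.35 m/s).
It fails at once if the low heatsink is moved by more than 30 mm (distance of low_sink_mid from where it was at the start of the episode above 0.03 m).
It fails at once if the glass tube is moved by more than 30 mm or tipped over (distance of tube_mid from where it was at the start of the episode above 0.03 m or angle between tube_mid's own z axis and vertical above 0.5 rad).
It also fails if it takes over 45 s, if anything falls off the work surface, if the arm or the gripper's body presses on something with over 40 N, if the wrist force passes 120 N, or if a joint passes its speed limit or range.

### The arm

A 6-joint arm with a two-finger parallel gripper is mounted at the origin on the work surface. World frame = base frame: x ahead of the robot, y to its left, z up, the work surface at z = 0. Lengths are in m, angles in rad, forces in N, time in s.
With the tool pointing down it reaches from about 0.325 to 0.9 m from the base axis. Payload 6.1 kg.
Tool frame: the origin (TCP) lies between the finger pads; the fingertips stand 8 mm ahead of it and the grasp point (between the pads) lies 11 mm behind it; z points along the fingers, y is the line along which they close (so a half turn about z gives the same grasp; the last joint's range is limited). The gripper opens to 85 mm and grips with 20 to 120 N. Pads are 22 mm wide; open, the fingers measure 114 mm over their backs; the gripper's body (76 mm by 85 mm) begins 54 mm behind the grasp point. The pads swing forward as they close: fully open they stand 13 mm farther back than shut.
Start: joints at [-1.413, 0.22, 1.526, -0, 1.395, -0.126], TCP at [0.175, -0.6, 0.21] pointing down, gripper open.
Joint ranges: [-2.98, 2.98], [-0.91, 2.08], [0.09, 2.57], [-1.24, 4.39], [0.2, 2.65], [-2.68, 2.68]. Speed limits (rad/s): [2.57, 2.57, 3.01, 3.14, 3.14, 3.14].

### API

Orientations are given as a unit quaternion [w, x, y, z].
In Python, from plant import telemetry, optics, hand_in gives the robot as it stands. The module is installed in compiled form; this text tells all that it offers.
- The arm moves only by the tool servo_tool, never from a script. Its argument "moves" is a list of rows, each an object with "travel": the shift along the tool's x, y, z normalised to -1 to 1, where 1 is 0.4 m, a list of three; "roll": the turn about the tool's z normalised to -1 to 1, where 1 is 120 degrees. A call has 1 to 12 rows; each row is the pose to reach, as a shift and turn from the pose commanded when the call began, along the tool's axes at that moment; what a row does not reach only later rows make up. A row lasts 1/10 s, in which the tool goes at most 50 mm and 8.59 degrees, less where a joint would pass 70% of its speed; a pose out of reach is approached as far as the arm can. A call with a number of a shift or a turn outside -1 to 1 is refused whole. A call with a gripper value outside its range is refused whole. "hand" is the gripper command: -1 is shut, 1 is fully open, values between are in proportion, set as the call begins (left out, the last holds). The fingers move at their own pace and stop on an object; "force" is the grip in N (left out, the last holds). Time passes only in rows, so rows that repeat a pose let the fingers close. It gives the time, the measured TCP pose, the force, the opening and the grip force at its end, in the units of the state.
- telemetry.state(): the state, without advancing time (a new reading comes with each control period).
- optics.camera(name): name is "side" or "top" or "wrist"; returns a dict with "image" (384x512x3 uint8, blue, green, red), "mtx" (3x3 intrinsics, pixels), "rvec" (rotation vector, rad) and "tvec" (3), from world to camera coordinates, as OpenCV has them. Camera axes: x right, y down, z forward; pixel columns grow to the right and rows downward; lengths in m; the calibration is good to about 2 mm. A picture is of the moment at which its call begins. There is no depth.
- hand_in(): hands the job in; it is judged then, once.
The state is a dict: "clock": time; "joint_positions": joint angles; "dq": joint speeds; "tau": joint torques, N m; "ee_pos": TCP position; "ee_rot": TCP orientation; "contact_force": force on the tool from outside, world axes, zero at the start; "torque": the same for the moment, N m; "gripper_width": finger opening in m; "grip_force": force on a finger pad.
Only numpy, scipy, OpenCV 4.12 (cv2) and the standard library are available. Lean on these libraries where they do the work, as an engineer would, in place of code of your own. Each camera call takes 0.05 s, during which the arm holds its last target. There are 200 camera calls.

## Working session

There is one attempt and no reset: what is moved stays moved. The work goes in short steps, Python scripts to look and compute and a tool call to move; the robot and the scene stay as the last step left them, time stands still between calls to the robot, and variables do not carry over. Pictures are saved under pics/ and viewed, at most 10 in all, crops included, and the job is handed in when it is done.

Besides the shell and the picture viewer there is one more tool, called after ">>>" in YAML: its name, and indented under it one key for each argument. servo_tool: Moves the arm, as the interface text tells. Scaled input: -1 to 1 covers 0.4 m each way for a shift and 120 degrees each way for a turn. Its arguments: {"type":"object","properties":{"moves":{"type":"array","items":{"type":"object","properties":{"travel":{"type":"array","items":{"type":"number"}},"roll":{"type":"number"}}}},"hand":{"type":"number"},"force":{"type":"number"}},"required":["moves"]}

```bash
mkdir -p pics; cat > h.py <<'E'
import numpy as np, cv2
from plant import telemetry, optics
def grab(n,save=None):
    c=optics.camera(n); c['R']=cv2.Rodrigues(np.array(c['rvec'],float))[0]; c['t']=np.array(c['tvec'],float).ravel(); c['K']=np.array(c['mtx'],float)
    if save: cv2.imwrite('pics/'+save,c['image'])
    return c
def plane(c,px,z):
    px=np.atleast_2d(np.array(px,float)); d=(np.linalg.inv(c['K'])@np.c_[px,np.ones(len(px))].T).T@c['R']
    o=-c['R'].T@c['t']; return o+d*((z-o[2])/d[:,2])[:,None]
def proj(c,P):
    return cv2.projectPoints(np.atleast_2d(np.array(P,float)),c['R'],c['t'],c['K'],None)[0].reshape(-1,2)
E
python3 - <<'E'
from h import *
import pickle
cs={n:grab(n) for n in('top','side')}
pickle.dump(cs,open('c0.pkl','wb'))
for n,c in cs.items():
    cv2.imwrite(f'pics/{n}0.png',cv2.resize(c['image'],(800,600),interpolation=cv2.INTER_CUBIC)); print(n,-c['R'].T@c['t'])
s=telemetry.state(); print(s['ee_pos'],s['ee_rot'],s['gripper_width'])
E
```

```text
top [ 0.35789539 -0.02431287  1.0318991 ]
side [0.27502048 0.67342214 0.78278216]
[ 0.17490905 -0.59940986  0.20898621] [-8.94210710e-04  9.89948479e-01  1.41425630e-01 -8.77617670e-06] 0.08525396643840386
```

View pics/top0.png

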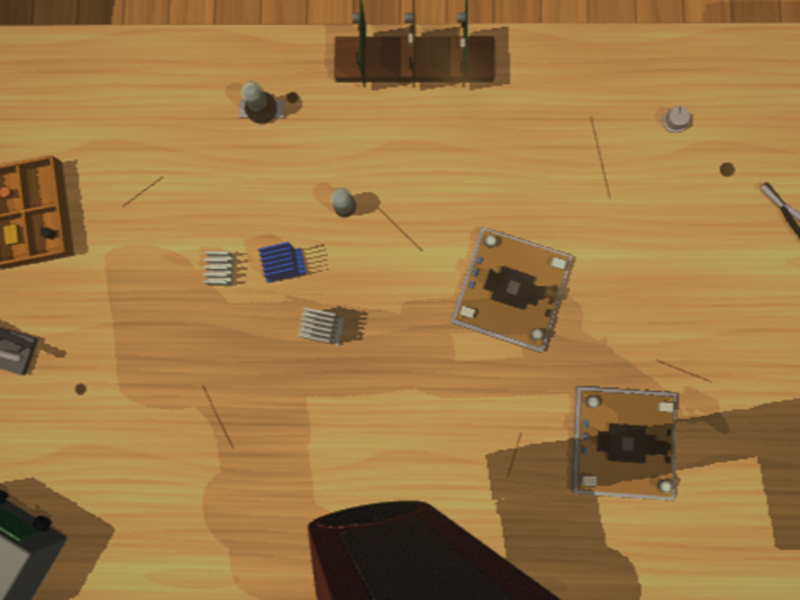

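View pics/side0.png

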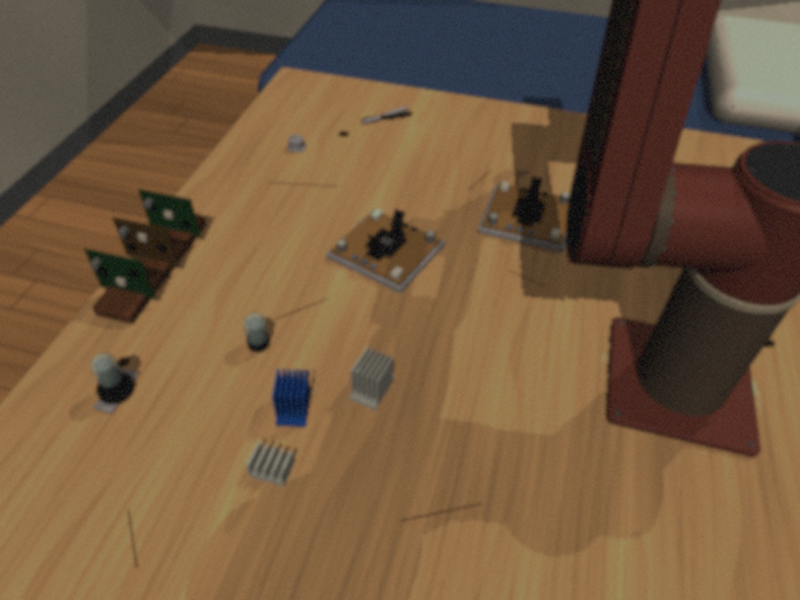

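The top view (800x600 px) shows these candidates:
- **Heatsinks:** grey and tall at (322,326), blue look-alike at (283,262), low at (220,268). The grey tall one fits the description.
- **Brackets:** module A at (513,288), module B at (627,443). A looks farther from the base; I'll check this with numbers.

```bash
python3 - <<'E'
from h import *
import pickle
cs=pickle.load(open('c0.pkl','rb')); c=cs['top']; s=512/800
for n,p in dict(A=(513,288),B=(627,443)).items():
    q=plane(c,np.array(p)*s,.025)[0]; print(n,q.round(3),np.hypot(*q[:2]).round(3))
for n,p,z in(('tall',(320,326),.06),('tube',(343,203),.065),('low',(218,268),.03),('blue',(280,262),.06)): print(n,plane(c,np.array(p)*s,z)[0].round(3))
im=c['image']; a=cv2.resize(im[190:228,180:242],None,fx=9,fy=9,interpolation=cv2.INTER_CUBIC)[:300,:400]
a=cv2.resize(im[188:226,182:238],(400,271),interpolation=cv2.INTER_CUBIC)
b=cv2.resize(im[140:230,280:375],(400,379),interpolation=cv2.INTER_CUBIC)
cd=cs['side']; d=cd['image'][215:265,215:260]; d=cv2.resize(d,(288,320),interpolation=cv2.INTER_CUBIC)
e=cv2.resize(cd['image'][125:190,205:290],(400,306),interpolation=cv2.INTER_CUBIC)
C=np.zeros((600,800,3),np.uint8); C[:271,:400]=a; C[:379,400:]=b; C[275:595,:288]=d; C[385:600,400:800]=e[60:275]
cv2.imwrite('pics/crop.png',C)
E
```

```text
A [ 0.502 -0.156  0.025] 0.526
B [ 0.271 -0.323  0.025] 0.421
tall [0.438 0.134 0.06 ]
tube [0.624 0.104 0.065]
low [0.529 0.301 0.03 ]
blue [0.534 0.197 0.06 ]
```

View pics/crop.png

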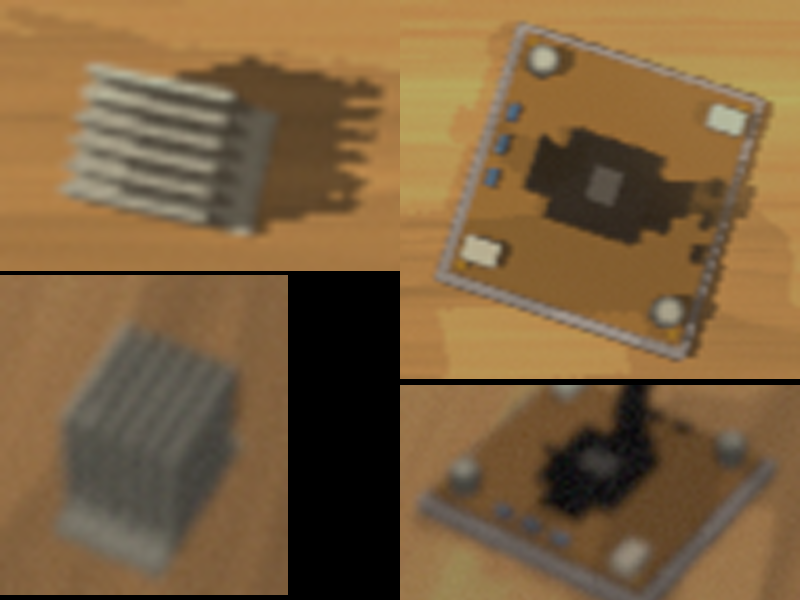

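Bracket A is the farther one (0.526 m against 0.421 m), so it is the target. The crop shows the grey, unpainted tall sink with its foot lip at (258,170), and module A with black hooks at left and right of its grey centre patch at (604,186). Next I'll turn the corner pixels into poses.

```bash
python3 - <<'E'
from h import *
import pickle
from scipy.spatial.transform import Rotation as Ro
cs=pickle.load(open('c0.pkl','rb')); c=cs['top']
f=lambda X:np.array([280,140])+(np.array(X,float)-[400,0])/(400/95)
m=plane(c,f([(520,28),(765,105),(688,355),(440,277)]),.017); print(m.round(3))
print('module mid',m.mean(0),'patch',plane(c,f([(604,186)]),.025))
yd=(m[0]-m[1])+(m[3]-m[2]); print('sides',np.linalg.norm(m[0]-m[1]),np.linalg.norm(m[1]-m[2]),'ydir deg',np.degrees(np.arctan2(yd[1],yd[0])))
xd=(m[0]-m[3])+(m[1]-m[2]); print('xdir',np.degrees(np.arctan2(xd[1],xd[0])))
g=lambda X:np.array([182,188])+np.array(X,float)/(400/56)
h=plane(c,g([(90,68),(232,95),(208,218),(65,192)]),.06); print('top',h.round(4),h.mean(0))
yd=(h[0]-h[1])+(h[3]-h[2]); print('ydir',np.degrees(np.arctan2(yd[1],yd[0])),np.linalg.norm(h[0]-h[1]),np.linalg.norm(h[0]-h[3]))
ft=plane(c,g([(275,112),(243,232)]),.006); print('foot',ft, np.degrees(np.arctan2(*(ft[0]-ft[1])[1::-1])))
s=telemetry.state(); R=Ro.from_quat(np.array(s['ee_rot'])[[1,2,3,0]]).as_matrix(); print(R.round(3))
E
```

```text
[[ 0.596 -0.109  0.017]
 [ 0.551 -0.25   0.017]
 [ 0.407 -0.204  0.017]
 [ 0.45  -0.064  0.017]]
module mid [ 0.5011674  -0.15672389  0.017     ] patch [[ 0.50241206 -0.15627838  0.025     ]]
sides 0.14733686270490107 0.1512185378529276 ydir deg 72.67342239053347
xdir -17.565125940516943
top [[0.4637 0.1586 0.06  ]
 [0.4553 0.112  0.06  ]
 [0.4152 0.1188 0.06  ]
 [0.4232 0.1656 0.06  ]] [0.43934025 0.13874411 0.06      ]
ydir 80.04274555828255 0.04740754920876339 0.04110672134199119
foot [[0.45495175 0.10462132 0.006     ]
 [0.41374159 0.11463723 0.006     ]] -13.660568713155351
[[ 0.96   0.28  -0.   ]
 [ 0.28  -0.96   0.002]
 [ 0.    -0.002 -1.   ]]
```

>>> servo_tool:
  moves:
    - {"travel":[0.9,-0.65,-0.1],"roll":-0.47}
    - {"travel":[0.9,-0.65,-0.1],"roll":-0.47}
    - {"travel":[0.9,-0.65,-0.1],"roll":-0.47}
    - {"travel":[0.9,-0.65,-0.1],"roll":-0.47}
    - {"travel":[0.9,-0.65,-0.1],"roll":-0.47}
    - {"travel":[0.9,-0.65,-0.1],"roll":-0.47}
    - {"travel":[0.9,-0.65,-0.1],"roll":-0.47}
    - {"travel":[0.9,-0.65,-0.1],"roll":-0.47}
    - {"travel":[0.9,-0.65,-0.1],"roll":-0.47}
    - {"travel":[0.9,-0.65,-0.1],"roll":-0.47}
    - {"travel":[0.9,-0.65,-0.1],"roll":-0.47}
    - {"travel":[0.9,-0.65,-0.1],"roll":-0.47}
  hand: 1

```text
clock: 1.3
ee_pos: [0.4471, -0.2501, 0.2495]
ee_rot: [-0.0, 0.806, 0.592, -0.0]
contact_force: [0.5, 0.5, 0.3]
gripper_width: 0.0854
grip_force: 0.0
```

```bash
cat > go.py <<'E'
from h import *
from scipy.spatial.transform import Rotation as Ro
import sys
def go(p,yang,s=None):
    "prints travel and roll to bring the TCP to p with tool y at yang (deg)"
    s=s or telemetry.state(); R=Ro.from_quat(np.array(s['ee_rot'])[[1,2,3,0]]).as_matrix()
    a=np.degrees(np.arctan2(R[1,1],R[0,1])); d=(yang-a+90)%180-90
    print('travel',(R.T@(np.array(p)-s['ee_pos'])/.4).round(4),'roll',round(-d/120,4),'pos',np.round(s['ee_pos'],4),'yang',a.round(2),'grip',s['gripper_width'],s['grip_force'])
if __name__=='__main__': go([float(v) for v in sys.argv[1:4]],float(sys.argv[4]))
E
python3 - <<'E'
from go import *
import pickle
c=grab('wrist'); pickle.dump(c,open('w1.pkl','wb')); im=c['image'].copy(); cv2.imwrite('pics/w1.png',im)
print(-c['R'].T@c['t'], proj(c,[[.502,-.1565,.025],[.4395,.139,.06]]))
go([.43,.10,.25],-11)
E
```

```text
[ 0.46759729 -0.18202294  0.4127426 ] [[ 276.5081634    74.30202201]
 [ 110.50139169 -263.33828894]]
travel [ 0.8234 -0.3029 -0.001 ] roll -0.0536 pos [ 0.4469 -0.2505  0.2495] yang -17.43 grip 0.08521676295332509 0.0
```

View pics/w1.png

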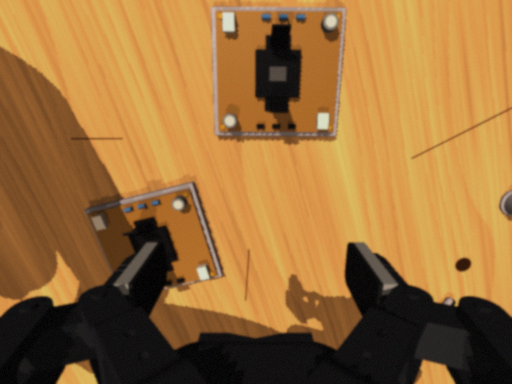

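The wrist view shows the far module, with the seat patch at (277,74). That is on my prediction of (276.5,74.3), with the hooks at (281,35) and (275,103). Next I move towards the heatsink and look at it.

>>> servo_tool:
  moves:
    - {"travel":[0.75,-0.28,0],"roll":-0.054}
    - {"travel":[0.75,-0.28,0],"roll":-0.054}
    - {"travel":[0.75,-0.28,0],"roll":-0.054}
    - {"travel":[0.75,-0.28,0],"roll":-0.054}
    - {"travel":[0.75,-0.28,0],"roll":-0.054}
    - {"travel":[0.75,-0.28,0],"roll":-0.054}
    - {"travel":[0.75,-0.28,0],"roll":-0.054}
    - {"travel":[0.75,-0.28,0],"roll":-0.054}
    - {"travel":[0.75,-0.28,0],"roll":-0.054}
    - {"travel":[0.75,-0.28,0],"roll":-0.054}

```text
clock: 2.35
ee_pos: [0.4305, 0.0685, 0.2499]
ee_rot: [0.0, 0.772, 0.636, -0.0]
contact_force: [0.2, -0.3, 0.4]
gripper_width: 0.085
grip_force: 0.0
```

```bash
python3 - <<'E'
from go import *
import pickle
c=pickle.load(open('w1.pkl','rb'))
m=plane(c,[(213,8),(346,10),(337,137),(216,137)],.017); print(m.round(4),m.mean(0)); e=(m[1]-m[0]); e2=m[2]-m[3]; e3=m[0]-m[3]; e4=m[1]-m[2]
for v in(e,e2,e3,e4): print(np.degrees(np.arctan2(v[1],v[0])).round(2),np.linalg.norm(v).round(4))
print(plane(c,[(277.5,74)],.025))
c=grab('wrist'); pickle.dump(c,open('w2.pkl','wb'))
p=proj(c,[[.4395,.139,.06]])[0]; print(p); x,y=[int(v) for v in p]; x0=max(0,x-70);y0=max(0,y-55)
k=c['image'][y0:y0+110,x0:x0+140]; print(x0,y0,k.shape); cv2.imwrite('pics/w2.png',cv2.resize(k,None,fx=5,fy=5,interpolation=cv2.INTER_CUBIC))
go([.4395,.139,.25],-11)
E
```

```text
[[ 0.4526 -0.0652  0.017 ]
 [ 0.599  -0.113   0.017 ]
 [ 0.5562 -0.252   0.017 ]
 [ 0.4069 -0.2055  0.017 ]] [ 0.50367163 -0.15893911  0.017     ]
-18.08 0.154
-17.31 0.1563
71.96 0.1475
72.89 0.1454
[[ 0.50322796 -0.15652856  0.025     ]]
[251.83832397 104.55868645]
181 49 (110, 140, 3)
travel [ 0.1773 -0.0116 -0.0004] roll -0.0001 pos [0.4305 0.0685 0.2499] yang -11.02 grip 0.08577796562672056 0.0
```

View pics/w2.png

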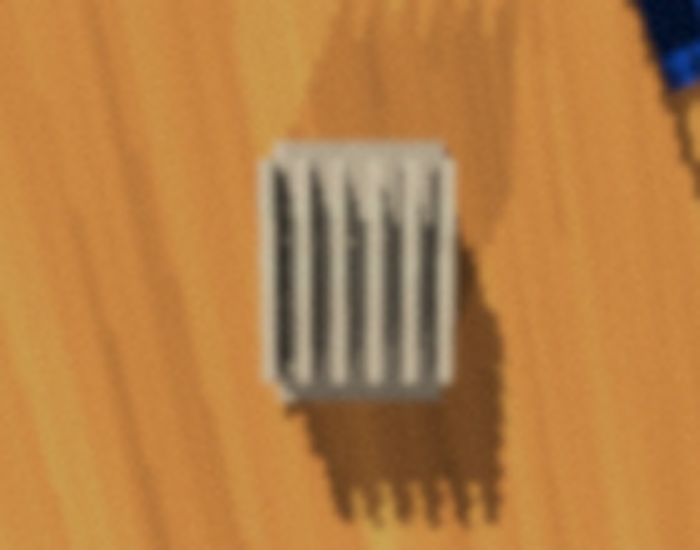

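```bash
python3 - <<'E'
from go import *
import pickle
c=pickle.load(open('w2.pkl','rb'))
f=lambda X:np.array(X,float)/5+[181-.4,49-.4]
m=plane(c,f([(258,158),(456,160),(454,385),(262,383)]),.06); print(m.round(4),m.mean(0))
for v in(m[1]-m[0],m[2]-m[3],m[0]-m[3],m[1]-m[2]): print(np.degrees(np.arctan2(v[1],v[0])).round(2),np.linalg.norm(v).round(4))
u=m.mean(0)
ft=plane(c,f([(275,142),(445,142),(437,400),(290,400)]),.006); print('foot',ft.round(4),ft.mean(0))
go([.4395,.139,.25],-11); go([u[0],u[1],.024],-11)
E
```

```text
[[0.4233 0.1682 0.06  ]
 [0.4659 0.1596 0.06  ]
 [0.457  0.1121 0.06  ]
 [0.414  0.1209 0.06  ]] [0.44004489 0.14021959 0.06      ]
-11.49 0.0434
-11.53 0.0438
78.92 0.0483
79.39 0.0483
foot [[0.4253 0.1757 0.006 ]
 [0.4673 0.1675 0.006 ]
 [0.454  0.1051 0.006 ]
 [0.4159 0.1125 0.006 ]] [0.44062687 0.14020536 0.006     ]
travel [ 0.1773 -0.0116 -0.0004] roll -0.0001 pos [0.4305 0.0685 0.2499] yang -11.02 grip 0.08577796562672056 0.0
travel [ 0.1808 -0.0108  0.5646] roll -0.0001 pos [0.4305 0.0685 0.2499] yang -11.02 grip 0.08577796562672056 0.0
```

The fin-top corners and the foot agree: the heatsink is at (0.440, 0.140), with its x axis at about -11°.

>>> servo_tool:
  moves:
    - {"travel":[0.181,-0.011,0]}
    - {"travel":[0.181,-0.011,0.05]}
    - {"travel":[0.181,-0.011,0.15]}
    - {"travel":[0.181,-0.011,0.25]}
    - {"travel":[0.181,-0.011,0.32]}
    - {"travel":[0.181,-0.011,0.38]}
    - {"travel":[0.181,-0.011,0.43]}
    - {"travel":[0.181,-0.011,0.48]}
    - {"travel":[0.181,-0.011,0.52]}
    - {"travel":[0.181,-0.011,0.55]}
    - {"travel":[0.181,-0.011,0.565]}
    - {"travel":[0.181,-0.011,0.565]}
  hand: 1

```text
$.moves[0]: bad value
```

>>> servo_tool:
  moves:
    - {"travel":[0,0,0]}
    - {"travel":[0,0,0]}
    - {"travel":[0,0,0]}
    - {"travel":[0,0,0]}
    - {"travel":[0,0,0]}
    - {"travel":[0,0,0]}
    - {"travel":[0,0,0]}
    - {"travel":[0,0,0]}
    - {"travel":[0,0,0]}
    - {"travel":[0,0,0]}
    - {"travel":[0,0,0]}
    - {"travel":[0,0,0]}
  hand: -1
  force: 70

```text
$.moves[0]: bad value
```

>>> servo_tool:
  moves:
    - {"travel":[0.181,-0.011,0],"roll":0}
    - {"travel":[0.181,-0.011,0.05],"roll":0}
    - {"travel":[0.181,-0.011,0.15],"roll":0}
    - {"travel":[0.181,-0.011,0.25],"roll":0}
    - {"travel":[0.181,-0.011,0.32],"roll":0}
    - {"travel":[0.181,-0.011,0.38],"roll":0}
    - {"travel":[0.181,-0.011,0.43],"roll":0}
    - {"travel":[0.181,-0.011,0.48],"roll":0}
    - {"travel":[0.181,-0.011,0.52],"roll":0}
    - {"travel":[0.181,-0.011,0.55],"roll":0}
    - {"travel":[0.181,-0.011,0.565],"roll":0}
    - {"travel":[0.181,-0.011,0.565],"roll":0}
  hand: 1

```text
clock: 3.6
ee_pos: [0.4393, 0.1414, 0.0234]
ee_rot: [-0.0, 0.771, 0.637, -0.001]
contact_force: [-0.4, -0.5, -0.7]
gripper_width: 0.0856
grip_force: 0.0
```

>>> servo_tool:
  moves:
    - {"travel":[0,0,0],"roll":0}
    - {"travel":[0,0,0],"roll":0}
    - {"travel":[0,0,0],"roll":0}
    - {"travel":[0,0,0],"roll":0}
    - {"travel":[0,0,0],"roll":0}
    - {"travel":[0,0,0],"roll":0}
    - {"travel":[0,0,0],"roll":0}
    - {"travel":[0,0,0],"roll":0}
    - {"travel":[0,0,0],"roll":0}
    - {"travel":[0,0,0],"roll":0}
  hand: -1
  force: 70

```text
clock: 4.6
ee_pos: [0.4408, 0.1423, 0.0252]
ee_rot: [0.001, 0.771, 0.637, 0.001]
contact_force: [-0.0, 0.4, 6.6]
gripper_width: 0.0413
grip_force: 71.4
```

>>> servo_tool:
  moves:
    - {"travel":[0,0,-0.02],"roll":0}
    - {"travel":[0,0,-0.05],"roll":0}
    - {"travel":[0,0,-0.1],"roll":0}
    - {"travel":[0,0,-0.15],"roll":0}
    - {"travel":[0,0,-0.2],"roll":0}
    - {"travel":[0,0,-0.25],"roll":0}
    - {"travel":[0,0,-0.3],"roll":0}
    - {"travel":[0,0,-0.34],"roll":0}
    - {"travel":[0,0,-0.36],"roll":0}
    - {"travel":[0,0,-0.36],"roll":0}

```text
clock: 5.6
ee_pos: [0.4403, 0.1422, 0.1695]
ee_rot: [0.001, 0.771, 0.637, 0.001]
contact_force: [0.1, 0.5, -2.0]
gripper_width: 0.0409
grip_force: 71.5
```

```bash
python3 - <<'E'
from go import *
s=telemetry.state(); print(s['contact_force'])
c=grab('side'); p=proj(c,s['ee_pos'])[0]; x,y=[int(v) for v in p]; print(p)
a=cv2.resize(c['image'][y-50:y+50,x-66:x+67],None,fx=3,fy=3,interpolation=cv2.INTER_CUBIC)
c=grab('wrist'); b=cv2.resize(c['image'][150:],(399,234))
C=np.zeros((540,399,3),np.uint8); C[:300]=a; C[302:536]=b; cv2.imwrite('pics/lift.png',C)
go([.502,-.1565,.16],-17.5)
E
```

```text
[ 0.12198188  0.48828117 -1.95178916]
[237.15844459 200.17519843]
travel [-0.7034  0.295   0.0187] roll 0.0554 pos [0.4391 0.1421 0.1675] yang -10.86 grip 0.04096532259338987 71.45599722862244
```

View pics/lift.png

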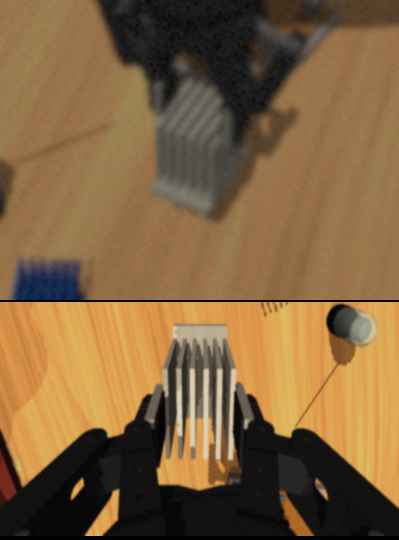

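The lift picture shows the sink upright between the pads, with its foot lip visible at (200,332). Next I carry it over the bracket.

>>> servo_tool:
  moves:
    - {"travel":[-0.04,0.017,0],"roll":0.003}
    - {"travel":[-0.12,0.05,0],"roll":0.01}
    - {"travel":[-0.2,0.084,0],"roll":0.016}
    - {"travel":[-0.28,0.118,0],"roll":0.022}
    - {"travel":[-0.36,0.151,0],"roll":0.028}
    - {"travel":[-0.44,0.185,0],"roll":0.035}
    - {"travel":[-0.52,0.218,0],"roll":0.041}
    - {"travel":[-0.6,0.252,0],"roll":0.047}
    - {"travel":[-0.66,0.277,0],"roll":0.052}
    - {"travel":[-0.69,0.291,0],"roll":0.055}
    - {"travel":[-0.7,0.295,0],"roll":0.055}
    - {"travel":[-0.7,0.295,0],"roll":0.055}

```text
clock: 6.9
ee_pos: [0.5023, -0.1546, 0.1672]
ee_rot: [-0.001, 0.806, 0.592, -0.0]
contact_force: [-0.2, 0.5, -2.1]
gripper_width: 0.0409
grip_force: 71.4
```

```bash
python3 - <<'E'
from go import *
for i in range(3): go([.5028,-.1562,.11],-17.5); grab('wrist')
s=telemetry.state(); print(s['contact_force'])
c=grab('wrist'); im=c['image']
cv2.imwrite('pics/over.png',cv2.resize(im[110:310,130:400],(800,592),interpolation=cv2.INTER_CUBIC))
import pickle; pickle.dump((c,s),open('w3.pkl','wb'))
E
```

```text
travel [-0.0035  0.0027  0.1429] roll 0.0002 pos [ 0.5023 -0.1546  0.1672] yang -17.47 grip 0.04092162865974092 71.44640564918518
travel [-0.0047  0.0028  0.1435] roll 0.0006 pos [ 0.5024 -0.1541  0.1674] yang -17.43 grip 0.04116558479136023 71.44669890403748
travel [-0.0054  0.0028  0.144 ] roll 0.0008 pos [ 0.5024 -0.1539  0.1676] yang -17.4 grip 0.04107104839788 71.44700646400452
[-0.19525521 -0.10194647 -2.46762373]
```

View pics/over.png

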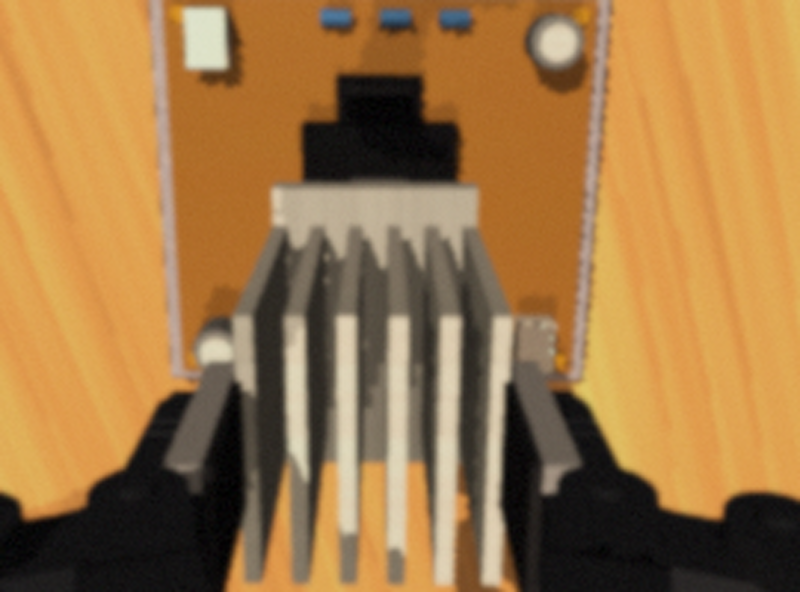

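```bash
python3 - <<'E'
from go import *
import pickle
c,s=pickle.load(open('w3.pkl','rb'))
f=lambda X:np.array(X,float)/2.963+[130-.33,110-.33]
z=.203
m=plane(c,f([(235,316),(512,316),(505,583),(245,583)]),z); print(m.round(4),m.mean(0),'ee',s['ee_pos'])
for v in(m[1]-m[0],m[2]-m[3],m[0]-m[3],m[1]-m[2]): print(np.degrees(np.arctan2(v[1],v[0])).round(2),np.linalg.norm(v).round(4))
l=plane(c,f([(273,187),(478,187)]),z-.054); print('lip edge',l.round(4)); u=np.array([np.cos(np.radians(72.5)),np.sin(np.radians(72.5)),0]); print('centre from lip',l.mean(0)-.032*u)
b=plane(c,f([(303,124),(458,124)]),.02); print('bracket edge mid',b.mean(0), 'module top corners')
E
```

```text
[[ 0.4886 -0.1257  0.203 ]
 [ 0.5288 -0.1383  0.203 ]
 [ 0.5155 -0.1838  0.203 ]
 [ 0.4741 -0.1709  0.203 ]] [ 0.50177673 -0.15468137  0.203     ] ee [ 0.50252736 -0.15384475  0.16776213]
-17.33 0.0421
-17.32 0.0434
72.25 0.0474
73.75 0.0474
lip edge [[ 0.4913 -0.1181  0.149 ]
 [ 0.5319 -0.1307  0.149 ]]
centre from lip [ 0.50196548 -0.15491717  0.149     ]
bracket edge mid [ 0.51184568 -0.13091123  0.02      ] module top corners
```

>>> servo_tool:
  moves:
    - {"travel":[-0.003,0.004,0.03],"roll":0}
    - {"travel":[-0.003,0.004,0.07],"roll":0}
    - {"travel":[-0.003,0.004,0.11],"roll":0}
    - {"travel":[-0.003,0.004,0.15],"roll":0}
    - {"travel":[-0.003,0.004,0.17],"roll":0}
    - {"travel":[-0.003,0.004,0.19],"roll":0}
    - {"travel":[-0.003,0.004,0.21],"roll":0}
    - {"travel":[-0.003,0.004,0.225],"roll":0}
    - {"travel":[-0.003,0.004,0.24],"roll":0}
    - {"travel":[-0.003,0.004,0.24],"roll":0}

```text
clock: 8.1
ee_pos: [0.5039, -0.1562, 0.0715]
ee_rot: [-0.0, 0.806, 0.592, 0.0]
contact_force: [1.8, 2.6, -1.3]
gripper_width: 0.0411
grip_force: 71.5
```

>>> servo_tool:
  moves:
    - {"travel":[0,0,0.01],"roll":0}
    - {"travel":[0,0,0.02],"roll":0}
    - {"travel":[0,0,0.03],"roll":0}
    - {"travel":[0,0,0.04],"roll":0}
    - {"travel":[0,0,0.045],"roll":0}
    - {"travel":[0,0,0.05],"roll":0}
    - {"travel":[0,0,0.05],"roll":0}

```text
clock: 8.8
ee_pos: [0.5032, -0.1559, 0.0509]
ee_rot: [-0.001, 0.806, 0.592, -0.0]
contact_force: [1.7, 2.7, -2.5]
gripper_width: 0.0407
grip_force: 71.8
```

>>> servo_tool:
  moves:
    - {"travel":[0,0,0.003],"roll":0}
    - {"travel":[0,0,0.006],"roll":0}
    - {"travel":[0,0,0.008],"roll":0}
    - {"travel":[0,0,0.008],"roll":0}
    - {"travel":[0,0,0.008],"roll":0}

```text
clock: 9.3
ee_pos: [0.5037, -0.1558, 0.0501]
ee_rot: [-0.001, 0.806, 0.592, 0.0]
contact_force: [-4.2, 7.4, 12.3]
gripper_width: 0.041
grip_force: 73.5
```

>>> servo_tool:
  moves:
    - {"travel":[0,0,0.003],"roll":0}
    - {"travel":[0,0,0.005],"roll":0}
    - {"travel":[0,0,0.005],"roll":0}
    - {"travel":[0,0,0.005],"roll":0}

```text
clock: 9.7
ee_pos: [0.5038, -0.1557, 0.05]
ee_rot: [-0.001, 0.806, 0.592, -0.0]
contact_force: [-9.2, 11.4, 26.7]
gripper_width: 0.0413
grip_force: 75.1
```

```bash
python3 - <<'E'
from go import *
z=[]
for i in range(6): s=telemetry.state(); z.append([*s['ee_pos'],*s['contact_force']]); c=grab('side' if i%2 else 'wrist'); (globals().__setitem__('sd' if i%2 else 'wr',c))
print(np.mean(z,0).round(4))
p=proj(sd,s['ee_pos'])[0]; x,y=[int(v) for v in p]
a=cv2.resize(sd['image'][y-45:y+45,x-60:x+60],(480,360),interpolation=cv2.INTER_CUBIC)
b=cv2.resize(wr['image'][90:310,130:400],(300,244)); C=np.zeros((360,782,3),np.uint8); C[:,:480]=a; C[:244,482:]=b; cv2.imwrite('pics/seat.png',C)
E
```

```text
[ 0.5038 -0.1557  0.05   -9.7188 10.7858 26.6392]
```

View pics/seat.png

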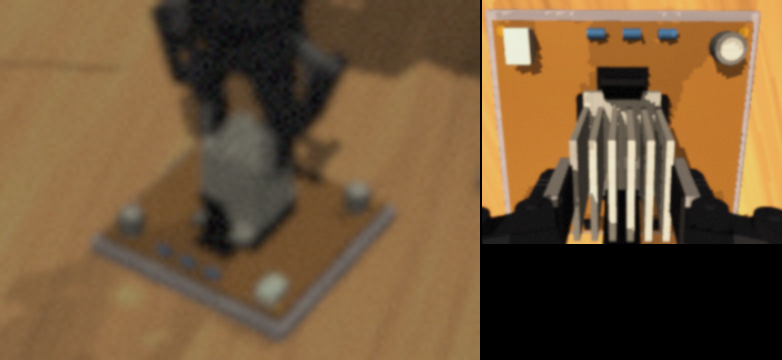

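The view shows the foot between the hooks, with black hook over the far lip at (622,105). At 27 N the tool was on a hard stop at the expected height of 0.050. I relieve the push and then open.

>>> servo_tool:
  moves:
    - {"travel":[0,0,-0.004],"roll":0}
    - {"travel":[0,0,-0.009],"roll":0}
    - {"travel":[0,0,-0.009],"roll":0}
    - {"travel":[0,0,-0.009],"roll":0}

```text
clock: 10.4
ee_pos: [0.5038, -0.1562, 0.0504]
ee_rot: [-0.0, 0.806, 0.592, 0.0]
contact_force: [-0.0, 5.3, 1.1]
gripper_width: 0.0409
grip_force: 72.3
```

>>> servo_tool:
  moves:
    - {"travel":[0,0,0],"roll":0}
    - {"travel":[0,0,0],"roll":0}
    - {"travel":[0,0,0],"roll":0}
    - {"travel":[0,0,0],"roll":0}
    - {"travel":[0,0,0],"roll":0}
    - {"travel":[0,0,0],"roll":0}
    - {"travel":[0,0,0],"roll":0}
    - {"travel":[0,0,0],"roll":0}
  hand: 1

```text
clock: 11.2
ee_pos: [0.5039, -0.1568, 0.0504]
ee_rot: [0.0, 0.806, 0.592, -0.0]
contact_force: [0.1, -0.4, -0.4]
gripper_width: 0.0853
grip_force: 0.0
```

>>> servo_tool:
  moves:
    - {"travel":[0,0,-0.03],"roll":0}
    - {"travel":[0,0,-0.08],"roll":0}
    - {"travel":[0,0,-0.15],"roll":0}
    - {"travel":[0,0,-0.25],"roll":0}
    - {"travel":[0,0,-0.35],"roll":0}
    - {"travel":[-0.1,0,-0.42],"roll":0}
    - {"travel":[-0.2,0,-0.45],"roll":0}
    - {"travel":[-0.25,0,-0.45],"roll":0}
    - {"travel":[-0.25,0,-0.45],"roll":0}

```text
clock: 12.1
ee_pos: [0.4734, -0.2547, 0.2322]
ee_rot: [0.001, 0.807, 0.59, 0.0]
contact_force: [-1.0, 0.7, -0.2]
gripper_width: 0.0855
grip_force: 0.0
```

```bash
python3 - <<'E'
from go import *
s=telemetry.state(); print(s['contact_force'],s['gripper_width'],s['ee_pos'])
w=grab('wrist'); t=grab('top'); sd=grab('side')
import pickle; pickle.dump((w,t,sd),open('w5.pkl','wb'))
P=[.5028,-.1565,.085]; C=np.zeros((600,800,3),np.uint8); C[:,:]=0
def cut(c,r,sz):
    x,y=[int(v) for v in proj(c,P)[0]]; x=max(r,x); y=max(r,y); print(x-r,y-r); return cv2.resize(c['image'][y-r:y+r,x-r:x+r],(sz,sz),interpolation=cv2.INTER_CUBIC)
C[:500,:500]=cut(w,80,500); C[:300,500:]=cut(t,30,300); C[300:,500:]=cut(sd,30,300); cv2.imwrite('pics/end.png',C)
E
```

```text
[-0.97682352  0.7196008  -0.18774624] 0.08547004095228433 [ 0.47344303 -0.25472504  0.23219763]
173 0
302 150
217 107
```

View pics/end.png

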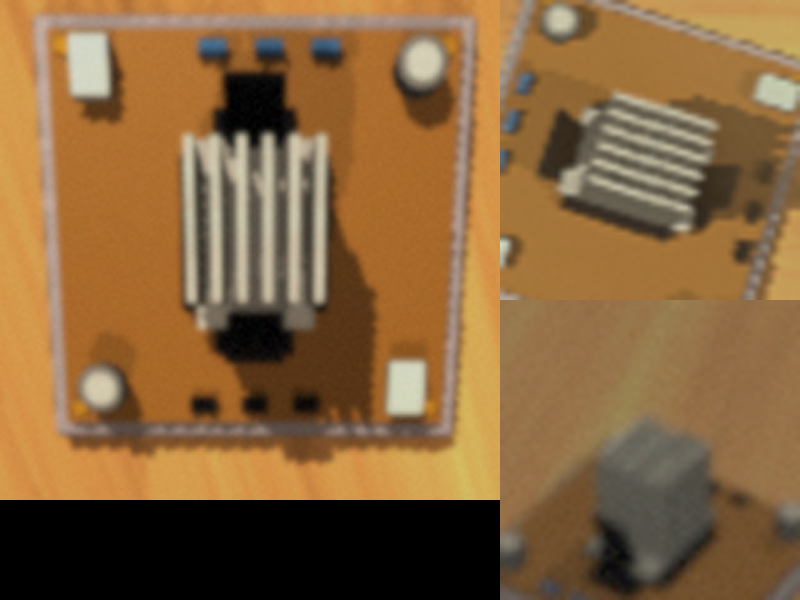

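```bash
python3 - <<'E'
from go import *
import pickle
w,t,sd=pickle.load(open('w5.pkl','rb'))
f=lambda X:np.array(X,float)/3.125+[172.66,-.34]
for z in(.085,.09):
    m=plane(w,f([(181,133),(329,133),(327,304),(184,304)]),z); print(z,m.mean(0).round(4),[(np.degrees(np.arctan2(v[1],v[0])).round(1),np.linalg.norm(v).round(4)) for v in(m[1]-m[0],m[2]-m[3],m[0]-m[3],m[1]-m[2])])
k=plane(w,f([(42,18),(473,18),(450,433),(63,433)]),.017); print(k.mean(0).round(4))
g=lambda X:(np.array(X,float)-[500,0])/5+[301.6,149.6]
print('top view',plane(t,g([(612,95),(718,125),(690,228),(570,190)]),.085).mean(0).round(4))
h=lambda X:np.array(X,float)/5
E
```

```text
0.085 [ 0.5031 -0.1569  0.085 ] [(np.float64(-17.6), np.float64(0.0442)), (np.float64(-17.6), np.float64(0.0447)), (np.float64(72.2), np.float64(0.0487)), (np.float64(72.9), np.float64(0.0487))]
0.09 [ 0.503  -0.1573  0.09  ] [(np.float64(-17.6), np.float64(0.0435)), (np.float64(-17.6), np.float64(0.044)), (np.float64(72.2), np.float64(0.0479)), (np.float64(72.9), np.float64(0.0479))]
[ 0.504  -0.1562  0.017 ]
top view [ 0.5    -0.1544  0.085 ]
```

The sink is centred at (0.503, -0.157), aligned at -17.6° and level, with the hooks over its lips and the gripper clear of it. I hand the job in.

```bash
python3 -c "
from plant import hand_in; print(hand_in())"
```

```text
the job is handed in; nothing more can be done
None
```

The tall heatsink is pressed onto the far bracket against a hard stop, centred and level with the hooks over its lips, and let go; the job is handed in, though no pass or fail result came back.

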